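# Load a brass pin in the V-groove gauge and slide it home to the stop

### The job

Take the brass pin from the blue rack and lay it in the open part of the V-groove of the gauge, before the rubber hold-down roller. Then push it along the groove, under the roller, until its end has pushed in the white touch button and bears lightly but surely on the hard red nose of the stop, which is delicate, and let go of it there. Leave the black rod and the black pipe fittings alone.

Things in the scene. Friction and masses are not known exactly. Their poses are not given: they have to be found in the camera images.
- pin: Brass pin: a plain cylinder 20 mm in diameter and 150 mm long, about 0.2 kg, flat ends, both alike. Origin at its middle on its axis; x runs along the axis (it may roll about x). It starts in one of the two places of the rack, its axis 40 mm above the bench.
- black_rod: Black plastic rod of the same size as the pin, in the other place of the rack, 72 mm beside it. Bystander. Origin at its middle, x along its axis.
- rack: Blue plastic rack screwed to the bench, base 130 (x) x 140 (y) x 8 mm; origin under its centre, z up. Two rods lie along its x, at y = +36 and -36 mm, each on two V notches 8 mm thick at x = +52 and -52 mm, axis at z = 40 mm; the notches are 30 mm wide and at most 37 mm high. Between them a rod is free all round down to the base.
- fixture: The gauge, screwed to the bench. Blue base 310 (x) x 90 (y) x 10 mm; origin under its centre, z up. On it along x an aluminium V-block, 44 mm wide, top at z = 36 mm, with a straight 90 degree V-groove at y = 0, 16 mm wide and 8 mm deep, polished, slippery. A bridge with a sprung roller stands over it at x = +55 mm; beyond its +x end is the stop.
- groove_start (a point): Open end of the groove, at x = -145 mm, z = 42.1 mm of the gauge: on the axis line of a pin lying in it (which runs from here along the gauge's +x, to x = +120 mm). A pin lying there sticks up 16 mm over the block's flat top, and only that upper part can be reached by the fingertips: the block begins 6 mm below its axis.
- roller_low (a point): Lowest point of the rubber roller (24 mm diameter) over the groove, at rest 1.5 mm lower than a pin's top; sprung down with about 3 N. Pushed under it, the pin lifts it (a bump of 5 to 12 N), then the pin drags in the groove (2 to 7 N). Grey bridge: posts 16 mm along x at y = +-34 mm, top at z = 86 mm, stem to 97. Lay the pin with its front end 15 mm or more before this point.
- stop_block: Grey bracket of the stop, 18 (x) x 44 x 62 mm, fixed on the gauge's base at its x = +141 mm; origin under its centre, axes as the gauge's. It holds a locked screw with a hard red nose, 13 mm diameter, facing the gauge's -x on the pin's axis line. How far out the nose stands is set anew each time and not measured: at x = +80 to +110 mm of the gauge. It does not yield.
- button (a joint): White touch button in the middle of the stop's red nose: 0 m = out (standing 3 mm proud of the nose), 0.003 m = pushed in flush, when the pin's end bears on the hard nose. Its spring is soft (about 0.5 N). The pin is home with the button in and 2 N or more on the stop (beyond the drag); over 10 N on the stop harms it. A pin let go of there stays put.
- fitting_a: Loose black plastic pipe fitting standing on the bench, 44 mm diameter flange, 40 mm high, 40 g; origin under its centre. Bystander.
- fitting_b: The same kind of fitting, another one. Bystander.
Not all that is in view belongs to the job. There is more than one size of the pin; the one meant has the size given above.

How it is judged:
On the way, in this order (a step that is already met when the one before it is completed fails the run):
1. the pin lies in the V-groove, its front end still before the roller (y of pin in the frame of fixture between -0.003 and 0.003 m and z of pin in the frame of fixture between 0.0391 and 0.0446 m and angle between the x axis of pin and the x axis of fixture, either way round below 0.04 rad and x of pin in the frame of fixture below -0.02 m), for 0.1 s.
2. the pin, lying in the groove, has pushed the button in and bears on the stop with at least 1.5 N (y of pin in the frame of fixture between -0.003 and 0.003 m and z of pin in the frame of fixture between 0.0391 and 0.0446 m and angle between the x axis of pin and the x axis of fixture, either way round below 0.04 rad and value of joint button above 0.0015 m and contact force between pin and stop_block above 1.5 N), for 0.1 s.
At the end, for the whole second after the job is handed in: The pin lies in the V-groove (axis within 3 mm and 0.04 rad of the groove's line) with its end against the stop (button pushed in by more than 1.5 of its 3 mm), at rest and released (y of pin in the frame of fixture between -0.003 and 0.003 m and z of pin in the frame of fixture between 0.0391 and 0.0446 m and angle between the x axis of pin and the x axis of fixture, either way round below 0.04 rad and value of joint button above 0.0015 m and linear speed of pin below 0.01 m/s and angular speed of pin below 0.1 rad/s and contact force between the fingers and pin below 0.05 N); the robot touches nothing.
It fails at once if the stop is pushed by the pin, or by the robot, with more than 10 N (contact force between any of pin, the arm, the fingers and stop_block above 10 N).
It fails at once if the black rod or a fitting is displaced by more than 15 mm (distance of any of black_rod, fitting_a, fitting_b from where it was at the start of the episode above 0.015 m).
It also fails if it takes over 72 s, if anything falls off the work surface, if the arm or the gripper's body presses on something with over 40 N, if the wrist force passes 120 N, or if a joint passes its speed limit or range.

### The arm

A 7-joint arm with a two-finger parallel gripper is mounted at the origin on the work surface. World frame = base frame: x ahead of the robot, y to its left, z up, the work surface at z = 0. Lengths are in m, angles in rad, forces in N, time in s.
With the tool pointing down it reaches from about 0.375 to 0.925 m from the base axis. Payload 3.1 kg.
Tool frame: the origin (TCP) lies midway between the tips of the shut fingers; the grasp point (between the pads) lies grip_depth behind it (grip_depth is the distance from the TCP to the grasp point, in m); z points along the fingers, y is the line along which they close (so a half turn about z gives the same grasp; the last joint's range is limited). The gripper opens to 85 mm and grips with 20 to 120 N. Pads are 22 mm wide; open, the fingers measure 114 mm over their backs; the gripper's body (76 mm by 85 mm) begins 54 mm behind the grasp point. The pads swing forward as they close: fully open they stand 13 mm farther back than shut.
Start: joints at [-1.293, 0.383, 0.044, 1.598, -0.018, 1.161, -0.05], TCP at [0.239, 0.605, 0.231] pointing down, gripper open.
Joint ranges: [-2.61, 2.61], [-0.41, 2.15], [-1.48, 1.57], [0, 2.5], [-1.57, 4.71], [0.05, 1.97], [-2.85, 2.85]. Speed limits (rad/s): [2.79, 2.79, 3.14, 3.14, 3.14, 3.14, 3.14].

### API

Orientations are given as a rotation vector (axis times angle).
In Python, from station import move_ptp, move_straight, move_joints, grip, dwell, inverse_kinematics, get_state, camera, get_calibration, IKError, close_job, grip_depth gives the robot as it stands. Calls block until the motion is done:
- move_ptp(position, orientation): joint-space move of the TCP to a pose.
- move_straight(position, frame=None, velocity=0.15): straight line of the TCP; frame=None keeps the orientation; velocity is the mean speed in m/s.
- move_joints(angles): joint-space move.
- grip(opening, effort=None): finger opening in m; effort is the grip in N (None keeps the last); returns when the fingers have stopped.
- dwell(seconds).
- inverse_kinematics(position, orientation): joint angles nearest the present ones, or None.
- get_state(): the state.
- camera(name): name is "scene" or "top" or "wrist"; returns (picture, depth): 384x512x3 uint8, blue, green, red; 384x512 float32, m along the optical axis (not along the pixel's ray), 0 where there is no reading.
- get_calibration(name): a dict with "vertical_fov" (degrees; the focal length in pixels is half the picture's height over the tangent of half this angle, whatever the lens; pixels are square), "cx", "cy" (the principal point, pixels), "view" (4x4, takes a point from world to camera coordinates). Camera axes: x right, y up, looking along -z (the intrinsics and any distortion apply to the point x, -y, -z); pixel columns grow to the right and rows downward; lengths in m; the calibration is good to about 2 mm. The wrist camera is an equidistant fisheye: a pixel r from the principal point sees the ray r / f radians off the axis. A picture is of the moment at which its call begins: read the wrist's pose just before it. get_calibration takes no time and is no camera call; for the wrist camera it gives the pose at the moment of the call.
A pose or a line that the arm cannot do raises IKError and nothing moves.
- close_job(): hands the job in; it is judged then, once.
The state is a dict: "time_s": time; "joint_positions": joint angles; "joint_velocities": joint speeds; "joint_efforts": joint torques, N m; "tcp_pos": TCP position; "tool_rot": TCP orientation; "contact_force": force on the tool from outside, world axes, zero at the start; "ft_torque": the same for the moment, N m; "grip_width": finger opening in m; "grip_force": force on a finger pad.
Only numpy, scipy, OpenCV 4.12 (cv2) and the standard library are available. Lean on these libraries where they do the work, as an engineer would, in place of code of your own. Each camera call takes 0.05 s, during which the arm holds its last target. There are 200 camera calls.

## Working session

There is one attempt and no reset: what is moved stays moved. The work goes in short steps, each a Python script; the robot and the scene stay as the last script left them, time stands still between calls to the robot, and variables do not carry over. Pictures are saved under pics/ and viewed, at most 10 in all, crops included, and the job is handed in when it is done.

```bash
ls; mkdir -p pics; python3 - <<'E'
from station import *
import cv2,numpy as np
print(grip_depth,get_state())
a=[]
for n in ("scene","top"):
    p,d=camera(n); cv2.imwrite(f"pics/{n}0.png",p); np.save(f"{n}0.npy",d); a.append(p); c=get_calibration(n); print(n,c)
E
```

```text
pics
0.0187 {'time_s': 0.0, 'joint_positions': array([-1.29278772,  0.38382037,  0.04384538,  1.59960065, -0.01791606,
        1.16118751, -0.04987298]), 'joint_velocities': array([-0.00075745, -0.00080645,  0.00087623, -0.00044253, -0.00134991,
       -0.00091474, -0.00086461]), 'joint_efforts': array([-5.11260187e-04, -4.33461714e+01,  1.02467168e+00, -2.49506146e+01,
        1.07550609e-02,  1.12194882e-02,  1.58444931e-05]), 'tcp_pos': array([0.23822542, 0.60374943, 0.22988442]), 'tool_rot': array([-0.58664515, -3.08596208,  0.0040807 ]), 'contact_force': array([-0.34754412,  0.34099502, -0.08097493]), 'ft_torque': array([-0.04650245,  0.0589882 ,  0.00853202]), 'grip_force': 0.0, 'grip_width': 0.08515467873640017}
scene {'vertical_fov': 42.98446356295287, 'cx': 254.82070159732393, 'cy': 195.33711653198904, 'view': array([[-0.34680445,  0.93780251,  0.01590969,  0.2112424 ],
       [-0.55686444, -0.21952152,  0.80106947,  0.2637829 ],
       [ 0.75473748,  0.26895492,  0.59835991, -1.57723847],
       [ 0.        ,  0.        ,  0.        ,  1.        ]])}
top {'vertical_fov': 57.86173608232024, 'cx': 255.04288828883068, 'cy': 194.64171494232718, 'view': array([[-0.0219527 , -0.99974439, -0.0054067 , -0.00189803],
       [ 0.98171729, -0.02257899,  0.18900093, -0.5616999 ],
       [-0.1890747 , -0.00115877,  0.98196202, -0.69907225],
       [ 0.        ,  0.        ,  0.        ,  1.        ]])}
```

View pics/scene0.png

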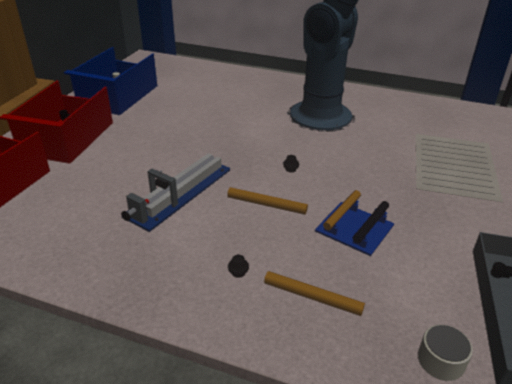

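View pics/top0.png

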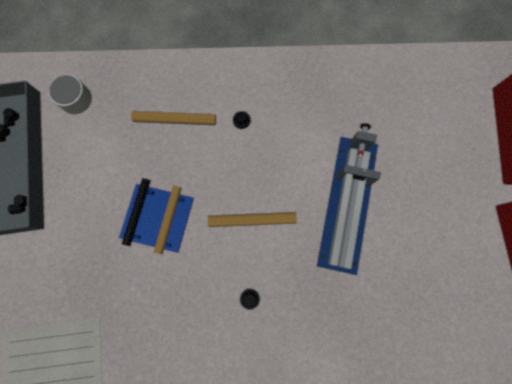

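Candidates for the pin in the top picture are the brass rods at (174,118) and (252,219), both lying loose on the bench and looking longer, and the brass one in the rack at (168,220). The black rod is at (136,212), the fittings at (241,120) and (250,299), and the gauge runs from (338,270) to the stop at (365,138). The description picks the rack rod at (168,220). Next I'll measure it and check a crop.

```bash
cat > h.py <<'E'
from station import *
import cv2,numpy as np
def rays(n,uv,c=None):
    c=c or get_calibration(n); uv=np.atleast_2d(np.asarray(uv,float))
    f=192/np.tan(np.radians(c["vertical_fov"])/2)
    x=(uv[:,0]-c["cx"])/f; y=(uv[:,1]-c["cy"])/f
    if n=="wrist":
        r=np.hypot(x,y)+1e-12; d=np.c_[x/r*np.sin(r),-y/r*np.sin(r),-np.cos(r)]
    else: d=np.c_[x,-y,-np.ones_like(x)]
    V=c["view"]; R=V[:3,:3]; return -R.T@V[:3,3], d@R
def onplane(n,uv,z,c=None):
    o,d=rays(n,uv,c); return o+d*((z-o[2])/d[:,2])[:,None]
def blobs(m,amin=60):
    k,l,s,_=cv2.connectedComponentsWithStats(m.astype(np.uint8)); return [l==i for i in range(1,k) if s[i,4]>=amin]
def rect(n,m,z,c=None):
    """outline on plane z -> centre, long axis angle, length, width"""
    cs,_=cv2.findContours(m.astype(np.uint8),cv2.RETR_EXTERNAL,cv2.CHAIN_APPROX_NONE)
    P=onplane(n,np.vstack(cs)[:,0],z,c)[:,:2]
    b=cv2.boxPoints(cv2.minAreaRect((P*1000).astype(np.float32)))/1000
    e=b[1]-b[0]; g=b[2]-b[1]
    if np.hypot(*e)<np.hypot(*g): e,g=g,e
    return b.mean(0),np.arctan2(e[1],e[0]),np.hypot(*e),np.hypot(*g)
def masks(p):
    h=cv2.cvtColor(p,cv2.COLOR_BGR2HSV); H,S,V=h[...,0],h[...,1],h[...,2]
    return dict(brass=(H>8)&(H<28)&(S>120)&(V>60),blue=(H>100)&(H<130)&(S>120)&(V>40),red=((H<6)|(H>174))&(S>130)&(V>60),black=(V<40))
E
python3 - <<'E'
from h import *
p=cv2.imread("pics/top0.png"); d=np.load("top0.npy")
M=masks(p); np.set_printoptions(precision=4,suppress=True)
for k,z in (("brass",.04),("brass",.012),("blue",.009),("red",.042),("black",.04)):
    for b in blobs(M[k],8 if k=="red" else 60):
        v,u=np.nonzero(b); print(k,z,(u.mean().round(),v.mean().round()),b.sum(),*rect("top",b,z))
big=cv2.resize(p[100:290,100:400],None,fx=2.6,fy=2.6,interpolation=cv2.INTER_CUBIC); cv2.imwrite("pics/crop.png",big)
E
```

```text
brass 0.04 (np.float64(173.0), np.float64(118.0)) 750 [0.7497 0.1711] 1.5039268 0.19149809 0.022329465
brass 0.04 (np.float64(167.0), np.float64(220.0)) 457 [0.5145 0.1777] -0.26574442 0.14700815 0.015636288
brass 0.04 (np.float64(252.0), np.float64(219.0)) 831 [ 0.5101 -0.0068] -1.5515957 0.18784526 0.021125754
brass 0.012 (np.float64(173.0), np.float64(118.0)) 750 [0.7619 0.178 ] 1.5039264 0.19862257 0.023160124
brass 0.012 (np.float64(167.0), np.float64(220.0)) 457 [0.518  0.1849] -0.2657444 0.15247738 0.016218003
brass 0.012 (np.float64(252.0), np.float64(219.0)) 831 [ 0.5135 -0.0065] -1.5515953 0.19483376 0.021911725
blue 0.009 (np.float64(340.0), np.float64(213.0)) 1571 [ 0.5459 -0.2262] -0.24005908 0.30473915 0.085578814
blue 0.009 (np.float64(373.0), np.float64(149.0)) 69 [ 0.6725 -0.2916] -0.24317303 0.028782252 0.017951872
blue 0.009 (np.float64(130.0), np.float64(212.0)) 261 [0.5394 0.2719] -0.26120526 0.12573344 0.011100956
blue 0.009 (np.float64(151.0), np.float64(216.0)) 1297 [0.5266 0.2241] -0.2610013 0.12666729 0.05381544
blue 0.009 (np.float64(178.0), np.float64(223.
[... 397 characters left out ...]
.0), np.float64(89.0)) 189 [0.8303 0.5529] -1.4589837 0.053926267 0.025699288
black 0.04 (np.float64(34.0), np.float64(159.0)) 1729 [0.6722 0.4837] 0.10192314 0.3453656 0.032789975
black 0.04 (np.float64(7.0), np.float64(123.0)) 331 [0.7401 0.5514] -0.1527649 0.07905014 0.03622671
black 0.04 (np.float64(241.0), np.float64(120.0)) 200 [0.7411 0.0128] -0.018666405 0.036757495 0.034599975
black 0.04 (np.float64(136.0), np.float64(212.0)) 499 [0.5332 0.2464] -0.25931928 0.14670455 0.01776542
black 0.04 (np.float64(18.0), np.float64(205.0)) 240 [0.5553 0.5088] -0.022700438 0.040180665 0.03727553
black 0.04 (np.float64(249.0), np.float64(299.0)) 250 [0.3438 0.0019] 1.5495055 0.035498086 0.03415867
```

View pics/crop.png

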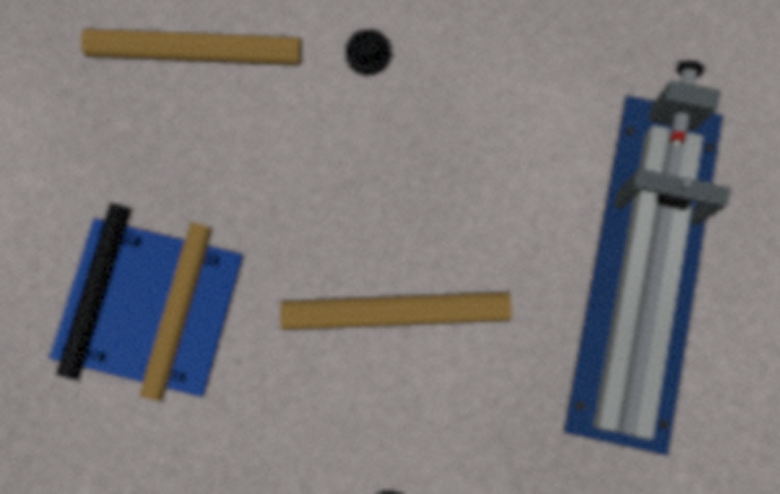

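The crop shows the rack rod about 147–152 mm long, while the loose brass ones are about 195 mm, so the rack rod is the pin. The gauge's stop is at the top, with the red nose at crop pixel (678,136). Next come wrist looks over the rack and the gauge.

```bash
cat >> h.py <<'E'
from scipy.spatial.transform import Rotation as Rn
np.set_printoptions(precision=4,suppress=True)
def down(yaw): # tool x at yaw, z down
    x=np.array([np.cos(yaw),np.sin(yaw),0]); z=np.array([0,0,-1.]); return Rn.from_matrix(np.c_[x,np.cross(z,x),z]).as_rotvec()
def look(name):
    c=get_calibration("wrist"); p,d=camera("wrist"); cv2.imwrite(f"pics/{name}.png",p); np.savez(f"{name}.npz",d=d,**c); return p,d,c
def load(name):
    z=np.load(f"{name}.npz"); return cv2.imread(f"pics/{name}.png"),z["d"],{k:(z[k] if k=="view" else float(z[k])) for k in("vertical_fov","cx","cy","view")}
E
python3 - <<'E'
from h import *
a=np.array([np.cos(.245),-np.sin(.245)])
g=np.array([.55,-.23])
for nm,xy,y in (("wg",g-.03*a,np.pi-.245),("wr",np.array([.5145,.1777]),np.pi-.263)):
    for yy in (y,y-np.pi): print(nm,yy,inverse_kinematics([*xy,.26],down(yy)))
move_ptp([*(g-.03*a),.26],down(np.pi-.245)); look("wg1")
move_ptp([*(g+.07*a),.26],down(np.pi-.245)); look("wg2")
move_ptp([.5145,.1777,.2],down(np.pi-.263)); dwell(.3);look("wr1")
s=get_state();print(s["time_s"],s["joint_positions"],s["contact_force"])
x=np.hstack([cv2.imread(f"pics/{n}.png") for n in("wg1","wg2","wr1")])
cv2.imwrite("pics/all.png",np.vstack([np.hstack([cv2.imread("pics/wg1.png")[:,56:456],cv2.imread("pics/wr1.png")[:,56:456]])]))
E
```

```text
wg 2.896592653589793 [-0.5608  0.3312  1.0831  1.8072 -0.3143  1.1922  1.9442]
wg -0.2450000000000001 [-0.6352  0.3941  1.207   1.8091 -0.3933  1.2124 -1.1268]
wr 2.878592653589793 [-0.7223  0.1578  0.3481  1.8357 -0.0586  1.158   0.9531]
wr -0.2629999999999999 [-1.0052  0.1753  0.669   1.8474 -0.1183  1.1588 -2.13  ]
5.7167 [-1.3034  0.3624  1.0772  1.921  -0.3633  1.0715  1.2318] [ 1.1237 -0.761   0.5231]
```

View pics/all.png

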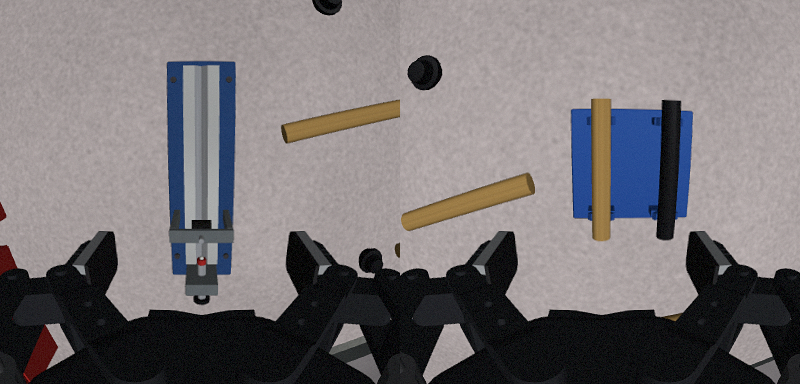

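Wrist pictures: on the left is the gauge (block from (203,62) to the red nose at (202,262), clear of the fingers). On the right is the rack, with the pin at (600,168) and the black rod at (669,168). Now to measure both.

```bash
python3 - <<'E'
from h import *
for n in ("wg1","wg2","wr1"):
    p,d,c=load(n); M=masks(p)
    if n=="wr1":
        for b in blobs(M["brass"],300): print(n,"brass",*rect("wrist",b,.04,c), "d",np.median(d[b]))
    B=[b for b in blobs(M["blue"],40) if np.nonzero(b)[0].max()<320]
    h=cv2.cvtColor(p,cv2.COLOR_BGR2HSV)
    if n[1]=="g":
        cc=[b for b in B if abs(np.linalg.norm(rect("wrist",b,.01,c)[0]-[.55,-.23]))<.2]
        tot=np.any(cc,axis=0); print(n,"base",*rect("wrist",tot,.01,c))
        v,u=np.nonzero(tot)
        wm=(h[...,1]<50)&(h[...,2]>165)
        hull=np.zeros(p.shape[:2],np.uint8); pts=np.c_[u,v].astype(np.int32)
        cv2.fillConvexPoly(hull,cv2.convexHull(pts),1)
        for b in blobs(wm&(hull>0),200): print(n,"white",b.sum(),*rect("wrist",b,.036,c))
        for b in blobs(M["red"]&(hull>0),4):
            v,u=np.nonzero(b); print(n,"red",u.mean(),v.mean(),b.sum(),rect("wrist",b,.042,c)[0],d[b].min())
    else: print(n,"rack",*rect("wrist",np.any(B,axis=0),.008,c))
    # pin heights by depth
E
```

```text
wg1 base [ 0.545  -0.2275] -0.24025242 0.305837 0.08844217
wg1 white 583 [ 0.5583 -0.2463] -0.24833058 0.09416285 0.012634385
wg1 white 584 [ 0.565  -0.2164] -0.23728725 0.09543607 0.012735162
wg1 red 257.11764705882354 261.6078431372549 51 [ 0.6549 -0.2545] 0.39357802
wg2 base [ 0.5512 -0.2289] -0.24122559 0.2964076 0.08892323
wg2 white 264 [ 0.5687 -0.2175] -0.23721047 0.060608096 0.011119735
wg2 white 230 [ 0.5657 -0.2476] -0.2504664 0.05195606 0.012341919
wg2 red 258.46774193548384 191.98387096774192 62 [ 0.6546 -0.2539] 0.36572918
wr1 brass [0.516 0.176] -0.2586154 0.1533392 0.018530212 d 0.29983824
wr1 brass [0.5082 0.0058] -1.5523559 0.19586378 0.02362471 d 0.33525106
wr1 rack [0.5329 0.0326] 1.4352212 0.5053135 0.21256633
```

Measurements agree: gauge axis lateral is within 0.5 mm in three ways, yaw −0.241, nose near x ≈ +0.11, and pin length 153 mm. Next is the grasp.

```bash
python3 - <<'E'
from h import *
P=np.array([.5155,.1765]); yaw=np.pi-.262
def S(t):
    s=get_state(); print(t,round(s["time_s"],2),s["tcp_pos"],s["contact_force"],s["grip_width"],s["grip_force"])
grip(.055,40)
move_ptp([*P,.12],down(yaw)); S("above")
move_straight([*P,.035],velocity=.08); S("down")
grip(0.0,40); S("grip")
dwell(.2)
move_straight([*P,.18],velocity=.12); dwell(.2); S("lift")
look("wl")
cv2.imwrite("pics/wlc.png",cv2.imread("pics/wl.png"))
E
```

```text
above 6.54 [0.5151 0.1758 0.1197] [ 0.6355  0.3699 -0.3621] 0.05489568000671709 0.0
down 7.76 [0.5161 0.1766 0.0355] [-0.0642 -0.054  -0.3006] 0.05493163634945203 0.0
grip 8.18 [0.5156 0.1761 0.0355] [-1.7149 -1.6234  4.6351] 0.018657865458101656 39.1426545381546
lift 9.93 [0.5151 0.1763 0.1794] [ 0.3871 -1.3474 -2.7884] 0.018236878435277024 39.103655219078064
```

View pics/wlc.png

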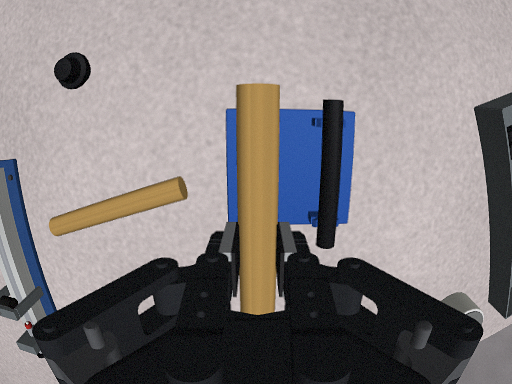

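The pin is held, seen from (258,85) to (258,312) with the black rod undisturbed. I'll check its height and tilt by depth.

```bash
python3 - <<'E'
from h import *
p,d,c=load("wl"); V=c["view"]
f=192/np.tan(np.radians(c["vertical_fov"])/2)
tcp=np.array([.5151,.1763]); a=np.array([np.cos(.262),-np.sin(.262)])
for r in (95,120,150,180,210,250,290):
    m=np.arange(245,270); o,D=rays("wrist",np.c_[m,np.full(m.size,r)],c)
    axis=-V[2,:3]; t=d[r,m]/(D@axis); X=o+D*t[:,None]; X=X[d[r,m]>0]
    i=X[:,2].argmax(); X0=X.mean(0); q=X0[:2]-tcp
    print(r,X0,"zmax",np.percentile(X[:,2],90),"along",q@a,"lat",q@[a[1]*-1,a[0]])
b=max(blobs(masks(p)["brass"],300),key=lambda b:b.sum()); print(*rect("wrist",b,.184,c))
E
```

```text
95 [0.4463 0.1951 0.1936] zmax 0.1944630950829286 along -0.07130903101968125 lat 0.00037387935633349513
120 [0.4568 0.1925 0.1936] zmax 0.19474864477866438 along -0.06045366433359062 lat 0.0005134405367128119
150 [0.4695 0.1891 0.1936] zmax 0.1946875859108511 along -0.047324339494892106 lat 0.0005135642983224494
180 [0.4826 0.1855 0.1934] zmax 0.1946025937604542 along -0.033772953563484 lat 0.0005139979630505677
210 [0.4962 0.1819 0.1937] zmax 0.19461548426798264 along -0.019683344100729718 lat 0.0005102779300116006
250 [0.5161 0.1765 0.1937] zmax 0.19489767826266124 along 0.0009297330249952159 lat 0.0004991176705998724
290 [0.5394 0.1703 0.1932] zmax 0.1940597548531566 along 0.024983837921296385 lat 0.0004998287898058624
[0.5018 0.1807] -0.26518416 0.1259981 0.019975357
```

```bash
cat >> h.py <<'E'
YG=-.241
ax=np.array([np.cos(YG),np.sin(YG)]); nx=np.array([-np.sin(YG),np.cos(YG)])
def G(x,y=0): # gauge -> world xy
    return ax*(.5835+x)+nx*(-.0911+y)
def ingauge(w): w=np.asarray(w)[:2]; return np.array([w@ax-.5835,w@nx+.0911])
E
python3 - <<'E'
from h import *
def S(t):
    s=get_state(); print(t,round(s["time_s"],2),ingauge(s["tcp_pos"]),s["tcp_pos"][2],s["contact_force"],s["ft_torque"],s["grip_width"]); return s
q=G(-.055,-.0004); R=down(np.pi+YG+.003)
move_ptp([*q,.18],R); S("over")
move_straight([*q,.06],velocity=.1)
move_straight([*q,.040],velocity=.04); dwell(.3); b=S("low")
z=.040
while z>.0355:
    z-=.0005; move_straight([*q,z],velocity=.02); dwell(.1); s=get_state()
    print(round(z,4),s["tcp_pos"][2],s["contact_force"]-b["contact_force"])
    if s["contact_force"][2]-b["contact_force"][2]>2.5: break
S("end"); look("wp")
E
```

```text
over 11.44 [-0.0545  0.0014] 0.17974123306916814 [ 0.5707 -0.3051 -1.7646] [ 0.0507 -0.0168 -0.0033] 0.018338053735400782
low 13.74 [-0.0548 -0.0004] 0.040199110328554735 [ 0.4559  0.2415 -1.5034] [ 0.0126 -0.0159 -0.0069] 0.01823667865189381
0.0395 0.039519631433685073 [-0.3943 -0.4435 -0.4728]
0.039 0.038977723456082615 [ 0.5889 -0.1872 -0.7886]
0.0385 0.03847656331510392 [-0.6004  0.212  -0.0745]
0.038 0.038001295663663975 [ 0.6743 -0.1591 -0.4628]
0.0375 0.03781999527493696 [-1.4928  1.6373  5.0269]
end 15.49 [-0.0549 -0.0002] 0.03781999527493696 [-1.0369  1.8787  3.5236] [ 0.456   0.1665 -0.082 ] 0.018153510836921967
```

View pics/wp.png

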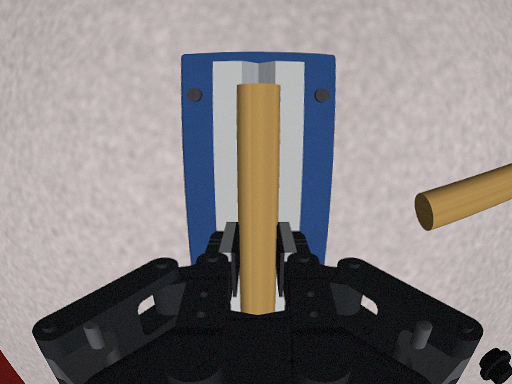

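The pin is centred in the groove, with its back end at (258,85), just inside the block's end. Releasing and checking.

```bash
python3 - <<'E'
from h import *
q=G(-.055,-.0004)
grip(.05); dwell(.2); s=get_state(); print(s["time_s"],s["contact_force"],s["grip_width"])
move_straight([*q,.10],velocity=.1)
move_straight([*G(-.10),.20],velocity=.2); dwell(.3)
p,d,c=look("wq"); 
for b in blobs(masks(p)["brass"],300):
    r=rect("wrist",b,.0421,c); print(ingauge(r[0]),r[1]-YG,r[2:])
    v,u=np.nonzero(b); m=cv2.erode(b.astype(np.uint8),np.ones((5,5)))>0; v,u=np.nonzero(m)
    o,D=rays("wrist",np.c_[u,v],c); X=o+D*(d[m]/(D@-c["view"][2,:3]))[:,None]; print("top z",np.percentile(X[:,2],95))
print(get_state()["time_s"])
E
```

```text
16.15 [-0.2364  0.6296  0.2914] 0.049951091170657984
[-0.054   0.0007] -0.0054528117 (np.float32(0.15460375), np.float32(0.018394267))
top z 0.053355360320369895
[-0.092   0.1936] -1.3117356 (np.float32(0.19171673), np.float32(0.025099944))
top z 0.027418074597867055
[0.0954 0.3753] 1.7469778 (np.float32(0.12369327), np.float32(0.03130752))
top z 0.0260816897563181
17.975
```

View pics/wq.png

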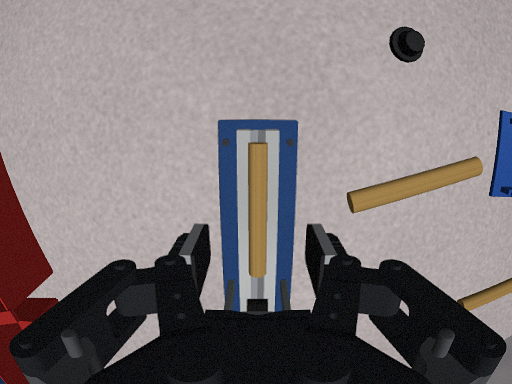

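The pin lies in the groove along its line, y within 1 mm, angle 0.005, centre x = −0.054. Next I'll refine the nose position from depth, set the shut fingers behind the pin and push it past the roller.

```bash
cat >> h.py <<'E'
def F(n=4):
    v=[]
    for _ in range(n): dwell(.02); v.append(get_state()["contact_force"])
    f=np.mean(v,0); return np.array([-f[:2]@ax,f[:2]@nx,f[2]])
ZP=.039
E
python3 - <<'E'
from h import *
for n in ("wg1","wg2"):
    p,d,c=load(n)
    for b in blobs(masks(p)["red"],30):
        v,u=np.nonzero(b&(d>0)); o,D=rays("wrist",np.c_[u,v],c); X=o+D*(d[v,u]/(D@-c["view"][2,:3]))[:,None]
        g=np.array([[*ingauge(x),x[2]] for x in X])
        if abs(np.median(g[:,1]))<.02: print(n,np.percentile(g,[5,25,50,75,95],axis=0).T)
grip(0.,40)
R=down(np.pi+YG)
move_ptp([*G(-.165),.10],R)
move_straight([*G(-.165),ZP],velocity=.08); dwell(.2)
b=F(8); s=get_state(); print("base",b,ingauge(s["tcp_pos"]),s["tcp_pos"][2],s["grip_width"],s["time_s"])
np.save("base.npy",b)
x=-.165
contact=None
while x<-.075:
    x+=.003; move_straight([*G(x),ZP],velocity=.05); f=F(1)-b
    t=get_state(); 
    if contact is None and f[0]>1: contact=x
    if f[0]>1: print(round(x,4),ingauge(t["tcp_pos"])[0].round(4),f,round(t["time_s"],2))
    if f[0]>15: break
    if contact and x-contact>.060: break
E
```

```text
wg1 [[ 0.1088  0.1094  0.111   0.1134  0.1147]
 [-0.0052 -0.0024  0.0003  0.0037  0.0057]
 [ 0.0427  0.0458  0.0473  0.0484  0.0492]]
wg2 [[ 0.1086  0.11    0.1116  0.1139  0.1156]
 [-0.0048 -0.0023  0.0008  0.0039  0.0064]
 [ 0.044   0.0463  0.048   0.0488  0.0494]]
base [-0.0457 -0.0793 -0.1076] [-0.1648  0.0001] 0.0391968021058969 -3.117879735235333e-05 20.3
-0.117 -0.1166 [ 1.0113 -1.2471 -0.9077] 24.57
-0.111 -0.1106 [1.1934 0.6758 0.8444] 25.1
-0.108 -0.1095 [4.3737 0.0846 3.8935] 25.37
-0.105 -0.1056 [ 3.2338 -1.0227 -0.8215] 25.63
-0.102 -0.1015 [ 2.1778  0.3708 -1.4485] 25.9
-0.099 -0.0983 [ 2.0945  0.1035 -0.8137] 26.17
-0.093 -0.0926 [ 1.911   0.5285 -1.461 ] 26.7
-0.09 -0.0896 [ 2.496   0.1998 -1.5829] 26.97
-0.084 -0.0835 [ 1.3072 -0.3111 -0.9331] 27.5
-0.081 -0.0806 [ 1.5338 -0.5443 -1.538 ] 27.77
-0.078 -0.0776 [ 1.9602  0.5979 -1.4373] 28.03
-0.075 -0.0746 [ 2.0133 -0.2392 -0.1521] 28.3
```

The roller bump came at tool x ≈ −0.110, so the pin's front is now near x ≈ 0.085 and drag is about 2 N. The nose measures x ≈ 0.109. Approach in 1 mm steps, then 0.25 mm.

```bash
python3 - <<'E'
from h import *
b=np.load("base.npy"); x=-.075; D=[]
while x<-.060:
    x+=.001; move_straight([*G(x),ZP],velocity=.05); f=(F(2)-b)[0]; D.append(f)
    if f>5: break
print(np.array(D).round(1),get_state()["time_s"])
drag=np.mean(D[-10:]); n=0
while x<-.040 and f<5:
    f0=f; x+=.00025 if f<drag+1.5 else .0001
    move_straight([*G(x),ZP],velocity=.02); f=(F(4)-b)[0]; D.append(f)
    t=get_state(); print(round(x,5),ingauge(t["tcp_pos"])[0].round(5),f.round(2),end="; ")
    if f>drag+3.2 or t["time_s"]>58: break
t=get_state(); print("\n",drag,f,t["time_s"],x,ingauge(t["tcp_pos"]))
E
```

```text
[2.6 2.5 2.4 3.2 2.6 3.1 2.5 2.1 2.4 2.4 2.8 2.3 2.2 2.2 2.7] 32.55
-0.05975 -0.05977 2.21; -0.0595 -0.05957 2.29; -0.05925 -0.05926 2.82; -0.059 -0.05895 2.38; -0.05875 -0.05872 2.28; -0.0585 -0.05845 2.36; -0.05825 -0.0582 2.47; -0.058 -0.05795 2.46; -0.05775 -0.05772 2.57; -0.0575 -0.05746 2.61; -0.05725 -0.05722 2.55; -0.057 -0.05698 2.56; -0.05675 -0.05674 2.44; -0.0565 -0.05651 2.46; -0.05625 -0.05636 2.91; -0.056 -0.05607 3.36; -0.05575 -0.05573 2.96; -0.0555 -0.05545 2.9; -0.05525 -0.05521 2.92; -0.055 -0.055 3.28; -0.05475 -0.05473 3.16; -0.0545 -0.05451 3.35; -0.05425 -0.05423 2.88; -0.054 -0.05397 3.2; -0.05375 -0.05373 3.12; -0.0535 -0.0535 2.98; -0.05325 -0.05341 3.14; -0.053 -0.05335 4.28; -0.0529 -0.05333 4.8; -0.0528 -0.0533 5.15; 
 2.473512360607749 5.15117361605104 42.05 -0.05279999999999997 [-0.0533 -0.    ]
```

The button touched at −0.0563 and the hard nose at −0.0533, 3.0 mm apart as specified. Force on the stop is about 2.5 N, so I'll bring it to about 4 N, hold, then back off.

```bash
python3 - <<'E'
from h import *
b=np.load("base.npy"); x=-.0528; f=(F(4)-b)[0]
while f<6.4 and x>-.0535 and x<-.051:
    x+=.0001; move_straight([*G(x),ZP],velocity=.02); f=(F(4)-b)[0]; print(round(x,5),f.round(2),end="; ")
dwell(.3); print("hold",(F(4)-b),get_state()["time_s"])
move_straight([*G(x-.01),ZP],velocity=.03)
move_straight([*G(x-.07),ZP],velocity=.15)
move_straight([*G(-.12),.22],velocity=.2); dwell(.2)
p,d,c=look("we"); print((F(4)-b),get_state()["time_s"])
for bb in blobs(masks(p)["brass"],150):
    r=rect("wrist",bb,.0421,c); print(ingauge(r[0]),r[1]-YG,r[2:])
q,_=camera("scene"); cv2.imwrite("pics/send.png",cv2.resize(q[130:280,90:290],None,fx=2,fy=2))
cv2.imwrite("pics/end.png",np.hstack([p[:,100:420],cv2.resize(q[140:236,100:216],(464,384),interpolation=cv2.INTER_CUBIC)]))
E
```

```text
-0.0527 5.33; -0.0526 5.3; -0.0525 6.03; -0.0524 5.5; -0.0523 5.95; -0.0522 6.38; -0.0521 6.18; -0.052 6.44; hold [6.7051 0.2814 1.0471] 45.0167
[-0.1105 -0.1949  0.053 ] 47.4667
[-0.0933  0.1946] -1.3129017 (np.float32(0.18981905), np.float32(0.025045244))
[0.0932 0.3898] 1.745157 (np.float32(0.14796592), np.float32(0.031179791))
```

View pics/end.png

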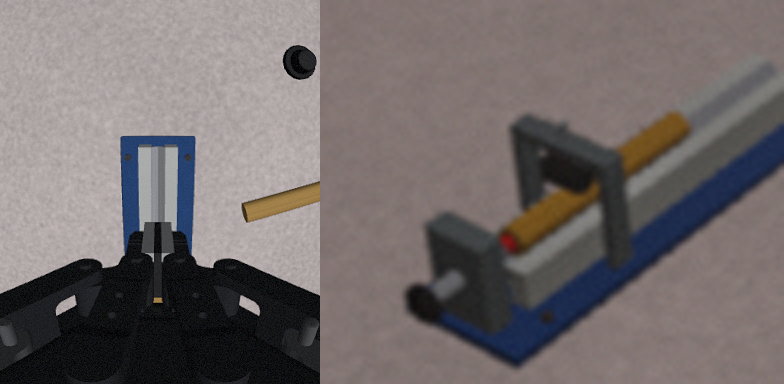

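The scene crop shows the pin lying in the groove under the roller, its end against the red nose at (508,242). The arm is clear of everything. Handing in.

```bash
python3 -c "
from station import *
print(close_job(),get_state()['time_s'])"
```

```text
the job is handed in; nothing more can be done
the job is handed in; nothing more can be done
```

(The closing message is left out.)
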